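# Reading lamp on, magnifier held over the small picture

## Task

Switch on the reading lamp by pressing its push button fully down and letting it spring back up. Then take the magnifier by its handle, draw it out of its slanting stand and hold it level, with the lens centred over the small picture in the open book and about 8 cm above the page. Finish like that, still holding the magnifier up, and leave the vase, the tumbler and the brush where they are.

Things in the scene. Friction and masses are not known exactly. Their poses are not given: they have to be found in the camera images.
- lamp_button (a joint): push button of the reading lamp, travel in m: 0 up, 0.006 fully down; springs back when let go, about 5 N holds it fully down
- lamp_button_top (a point): centre of the round top (30 mm across) of the lamp's metal push button, pressed straight down; it stands at the robot's end of the lamp's dark base plate (240 x 100 x 20 mm, fixed). The lamp's 16 mm stem stands 175 mm behind the button (along the point's +x, away from the robot); the black round shade on it, 170 mm across, begins 95 mm behind the button, 240 mm above the desk
- stand: wooden magnifier stand, fixed, foot 125 x 110 x 12 mm. Origin: underside of the foot, z up. On it a slanting box pocket, 100 mm wide outside, leans 35 deg from upright to the stand's -x (towards the robot): inside 15 mm thick, 86 mm wide, 50 (rear) to 64 mm (front) deep, mouth 65 to 75 mm above the desk
- magnifier: hand magnifier, 0.16 kg +-20 %, loose, standing lens down in the stand's pocket, handle up and leaning 35 deg to the stand's -x. Origin: lens centre; x: lens normal; z: along the handle; y: across. Steel rim 82 mm outside, 10 mm thick. Steel neck at z 40-54 mm; flat black handle at z 53-133 mm, 18 mm wide (y), 12 mm thick (x). Balances at z 15 mm. Drawn 65 mm along z it is clear of the pocket
- picture (a point): centre of the small printed picture (40 x 55 mm) on one page of the open book, on the page's surface, 7 mm above the desk; z up. The book, 200 x 270 mm open, is fixed; its other page has one large picture (150 x 100 mm)
- vase: off-white ceramic vase with one upright neck and five side necks, 115 mm high, about 120 mm across, loose; origin at the centre of its underside. To be left alone
- tumbler: glass tumbler, 72 mm across, 85 mm high, loose; origin at the centre of its underside. To be left alone
- brush: writing brush with wooden handle and black hair, 250 mm long, lying on a small grey notebook (80 x 140 x 12 mm) between the robot and the book, loose; origin at the middle of its underside, y along the brush. To be left alone

How it is judged:
On the way, in this order (a step that is already met when the one before it is completed fails the run):
1. the lamp's button is pressed fully down (value of joint lamp_button above 0.005 m), for 0.05 s.
2. the button is let go and has come back up (value of joint lamp_button below 0.001 m), for 0.2 s.
3. the magnifier is drawn out of the stand by its handle (contact force between the fingers and magnifier above 1 N and contact force between magnifier and stand below 0.05 N and distance of magnifier from where it was at the start of the episode above 0.06 m and height (world z) of magnifier above 0.085 m), for 0.2 s.
At the end, for the whole second after the job is handed in: Button up again; magnifier held still by its handle, carried by nothing else, lens within 12 deg of level, its centre within 20 mm of straight above the small picture's centre and 50 to 110 mm above the page; vase, tumbler and brush moved less than 20 mm (value of joint lamp_button below 0.001 m and horizontal distance between magnifier and picture below 0.02 m and z of magnifier in the frame of picture between 0.05 and 0.11 m and angle between the x axis of magnifier and the z axis of picture, either way round below 0.21 rad and contact force between the fingers and magnifier above 1 N and z of the grasp point in the frame of magnifier above 0.045 m and linear speed of magnifier below 0.02 m/s and contact force between magnifier and stand below 0.05 N and distance of each of vase, tumbler, brush from where it was at the start of the episode below 0.02 m); the arm keeps its last pose, push and grip.
It fails at once if the vase, the tumbler or the brush is shifted by more than 20 mm (distance of any of vase, tumbler, brush from where it was at the start of the episode above 0.02 m).
It also fails if it takes over 51 s, if anything falls off the work surface, if the arm or the gripper's body presses on something with over 40 N, if the wrist force passes 120 N, or if a joint passes its speed limit or range.

## Robot

A 7-joint arm with a two-finger parallel gripper is mounted at the origin on the work surface. World frame = base frame: x ahead of the robot, y to its left, z up, the work surface at z = 0. Lengths are in m, angles in rad, forces in N, time in s.
With the tool pointing down it reaches from about 0.4 to 0.85 m from the base axis. Payload 4.5 kg.
Tool frame: the origin (TCP) lies at the very end of the fingers, on their centre line; the grasp point (between the pads) lies 19 mm behind it; z points along the fingers, y is the direction in which the jaws open and shut (so a half turn about z gives the same grasp; the last joint's range is limited). The gripper opens to 88 mm and grips with 3 to 60 N. Pads are 18 mm wide; open, the fingers measure 123 mm over their backs; the gripper's body (75 mm by 187 mm) begins 45 mm behind the grasp point.
Start: joints at [-1.073, 0.689, -0.195, 1.565, 0.157, 0.902, -0.215], TCP at [0.28, 0.559, 0.239] pointing down, gripper open.
Joint ranges: [-3.01, 3.01], [-0.46, 2.08], [-1.47, 1.51], [0.13, 2.56], [-1, 4.14], [0.04, 2.09], [-2.66, 2.66]. Speed limits (rad/s): [2.57, 2.57, 3.14, 3.14, 3.14, 3.14, 3.14].

## Interface

Orientations are given as a unit quaternion [x, y, z, w].
In Python, from plant import telemetry, imaging, r gives the robot as it stands.
- The arm moves only by the shell command python3 -m creep 'ROWS' [FORCE]. ROWS is JSON, a list of rows, each a list of 5 numbers: the closure in counts, from 0 (fully open) to 255 (shut), then the shift along the tool's x, y, z in m, then the turn about the tool's z in degrees. In form: [[fingers, x, y, z, yaw], ...]. A call has 1 to 10 rows; each row is the pose to reach, as a shift and turn from the pose commanded when the call began, along the tool's axes at that moment; what a row does not reach only later rows make up. A row lasts 1/8 s, in which the tool goes at most 62.5 mm and 10.7 degrees, less where a joint would pass 70% of its speed; a pose out of reach is approached as far as the arm can. A call with a gripper value outside its range is refused whole. The fingers move at their own pace and stop on an object; FORCE is the grip in N (left out, the last holds). Time passes only in rows, so rows that repeat a pose let the fingers close. It gives the time, the measured TCP pose, the force and the opening at its end, in the units of the state.
- telemetry.get_state(): the state, without advancing time (a new reading comes with each control period).
- imaging.snapshot(name): name is "side" or "top" or "wrist"; returns a dict with "image" (480x640x3 uint8, blue, green, red), "camera_matrix" (3x3 intrinsics, pixels), "R" (3x3) and "t" (3): a world point X has camera coordinates R X + t; the wrist camera has in their place "hand_eye" (4x4, takes a point from camera to tool coordinates, whose origin is the TCP and whose axes are the flange's). Camera axes: x right, y down, z forward; pixel columns grow to the right and rows downward; lengths in m; the calibration is good to about 2 mm. A picture is of the moment at which its call begins: read the wrist's pose just before it. There is no depth.
- r.finish_job(): hands the job in, once; it reports no verdict.
Trained networks look in a picture, given as the dict that the camera call returned (one of the last four; its "shot" number tells which), for a name from the list of things; names that differ only in an ending like _2 or _b are one class to them, and where a whole thing is asked for, a point or a joint stands for the part that bears it (a point fixed in the world has none). Each returns a list of dicts, best first, with "score" (0 to 1); they miss things now and then, are a little off and sometimes report something else, mostly with a low value. They report only what shows in the picture. A call takes as long as a camera call.
- imaging.boxes_of(picture, target): "rect" ([left, top, right, bottom] in pixels, round what is visible of it).
- imaging.trace(picture, target): "pixels" (480x640 bool, what is visible of it) and "rect" ([left, top, right, bottom] in pixels, round what is visible of it).
- imaging.place_of(picture, target): "location" ([row, column] in pixels: a listed point, or the origin of a listed thing).
The state is a dict: "clock": time; "q": joint angles; "qd": joint speeds; "joint_torque": joint torques, N m; "tool_pos": TCP position; "eef_rot": TCP orientation; "contact_force": force on the tool from outside, world axes, zero at the start; "moment": the same for the moment, N m; "opening": opening from 0.0 (shut) to 1.0 (fully open).
Only numpy, scipy, OpenCV 4.12 (cv2) and the standard library are available. Lean on these libraries where they do the work, as an engineer would, in place of code of your own. Each camera call takes 0.05 s, during which the arm holds its last target.

## Working session

There is one attempt and no reset: what is moved stays moved. The work goes in short steps, Python scripts to look and compute and a shell command to move; the robot and the scene stay as the last step left them, time stands still between calls to the robot, and variables do not carry over. Pictures are saved under pics/ and viewed, and the job is handed in when it is done.

```bash
ls; mkdir -p pics
cat > h.py <<'E'
import numpy as np, cv2
from scipy.spatial.transform import Rotation as Rn
from plant import telemetry, imaging, r
E
python3 - <<'E'
from h import *
s=telemetry.get_state()
print({k:np.round(v,3).tolist() for k,v in s.items()})
for n in ["side","top","wrist"]:
    p=imaging.snapshot(n); cv2.imwrite(f"pics/{n}0.png",p["image"])
    print(n,np.round(p["camera_matrix"],1).tolist(),[ (k,np.round(p[k],4).tolist()) for k in p if k in("R","t","hand_eye","shot")])
    for t in ["lamp_button_top","stand","magnifier","picture","vase","tumbler","brush"]:
        l=imaging.place_of(p,t)
        print(t,[(np.round(d["location"],1).tolist(),round(d["score"],2)) for d in l[:3]])
print(telemetry.get_state()["clock"])
E
```

```text
pics
{'clock': 0.0, 'q': [-1.073, 0.69, -0.194, 1.566, 0.157, 0.903, -0.215], 'qd': [0.001, 0.001, -0.0, 0.0, -0.001, 0.0, -0.0], 'joint_torque': [0.0, -52.756, -1.267, -15.342, -0.053, 0.006, 0.0], 'tool_pos': [0.279, 0.558, 0.238], 'eef_rot': [0.23, 0.973, -0.001, -0.0], 'contact_force': [-0.023, 0.905, -0.677], 'moment': [-0.026, 0.008, 0.012], 'opening': 1.004}
side [[552.0, 0.0, 323.2], [0.0, 552.0, 242.7], [0.0, 0.0, 1.0]] [('R', [[0.7122, -0.7019, -0.0132], [-0.4827, -0.4759, -0.7352], [0.5097, 0.53, -0.6777]]), ('t', [-0.4258, 0.3374, 0.8963]), ('shot', 1)]
lamp_button_top [([207.9, 196.4], 0.56)]
stand [([361.3, 448.2], 0.77)]
magnifier [([338.6, 450.5], 0.64)]
picture [([266.4, 359.2], 0.68)]
vase [([188.4, 322.5], 0.89)]
tumbler [([260.3, 432.0], 0.79)]
brush [([331.0, 263.2], 0.8)]
top [[446.1, 0.0, 325.0], [0.0, 446.1, 238.6], [0.0, 0.0, 1.0]] [('R', [[0.0017, -0.9996, 0.029], [-0.9978, -0.0036, -0.0655], [0.0656, -0.0288, -0.9974]]), ('t', [-0.0171, 0.576, 1.0388]), ('shot', 2)]
lamp_button_top [([275.5, 179.7], 0.58), ([152.2, 240.1], 0.38)]
stand [([238.1, 457.4], 0.72)]
magnifier [([232.5, 465.6], 0.85)]
picture [([214.9, 344.3], 0.65)]
vase [([154.3, 237.6], 0.95)]
tumbler [([216.5, 344.0], 0.68), ([162.3, 384.2], 0.56)]
brush [([323.7, 342.1], 0.8), ([160.7, 384.8], 0.64), ([213.5, 344.3], 0.17)]
wrist [[335.0, 0.0, 316.7], [0.0, 335.0, 246.7], [0.0, 0.0, 1.0]] [('hand_eye', [[0.0007, -0.9461, -0.3239, 0.0841], [1.0, 0.0008, -0.0004, 0.0006], [0.0007, -0.3239, 0.9461, -0.1455], [0.0, 0.0, 0.0, 1.0]]), ('shot', 3)]
lamp_button_top [([434.1, 216.2], 0.61)]
stand []
magnifier []
picture []
vase []
tumbler []
brush []
1.2
```

View images.

View pics/side0.png

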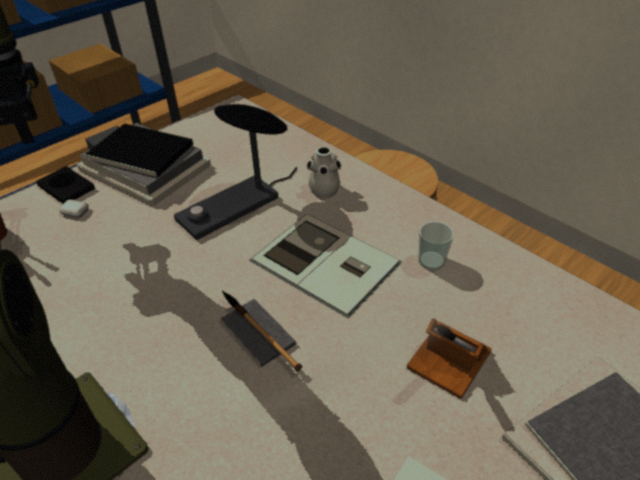

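View pics/top0.png

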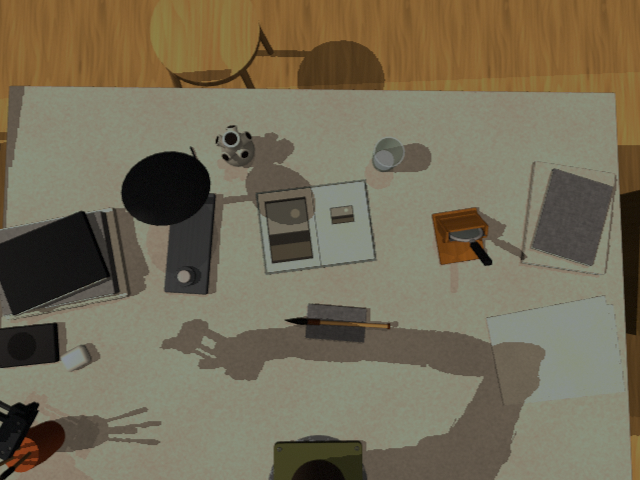

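View pics/wrist0.png

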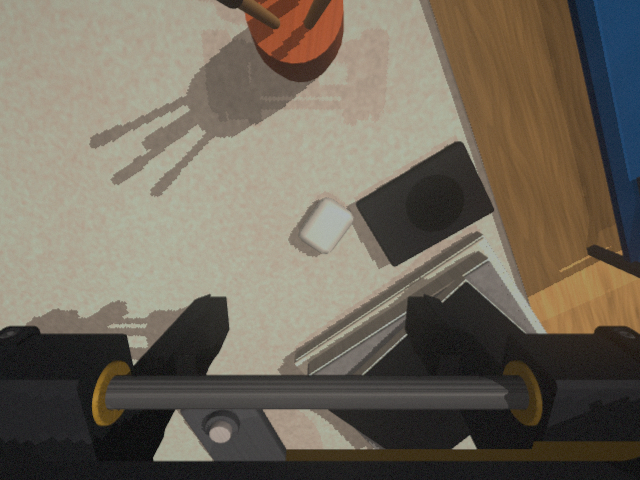

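Run:
```python
from h import *
a=cv2.imread("pics/top0.png"); b=cv2.imread("pics/side0.png")
f=lambda im,x,y,w,h,s: cv2.resize(im[y:y+h,x:x+w],None,fx=s,fy=s,interpolation=cv2.INTER_CUBIC)
g=lambda im: np.clip(im.astype(float)*1.8,0,255).astype(np.uint8)
cv2.imwrite("pics/z1.png",np.hstack([g(f(a,420,195,90,90,4.4)),g(f(b,400,305,100,100,3.96))]))
cv2.imwrite("pics/z2.png",np.hstack([g(f(a,155,235,80,70,5)),g(f(b,165,180,80,70,5))]))
```

```text
(no output)
```

View pics/z1.png

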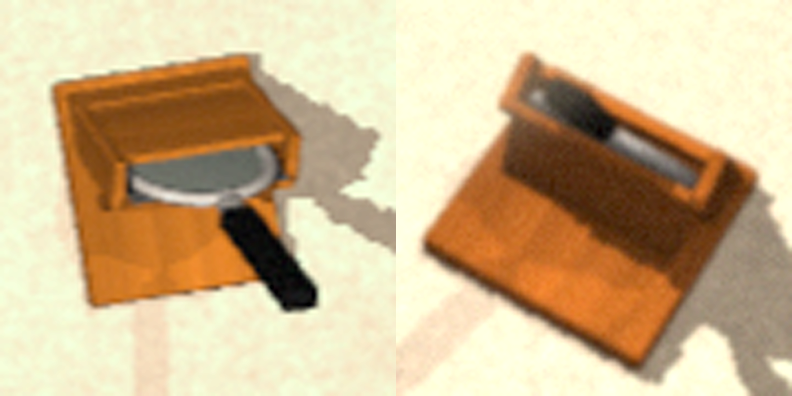

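View pics/z2.png

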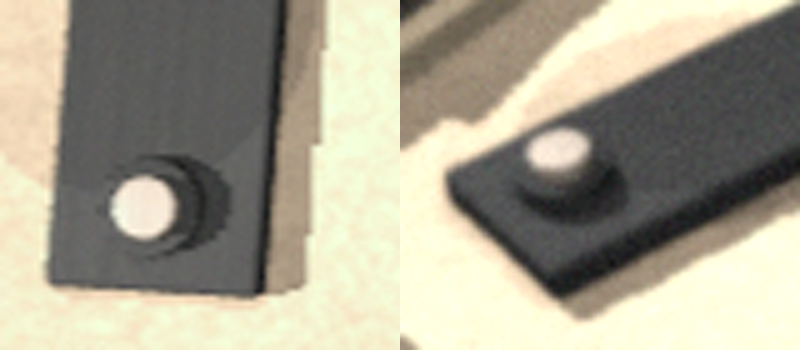

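```bash
cat >> h.py <<'E'
CAM={"side":(np.array([[552,0,323.2],[0,552,242.7],[0,0,1]]),np.array([[0.7122,-0.7019,-0.0132],[-0.4827,-0.4759,-0.7352],[0.5097,0.53,-0.6777]]),np.array([-0.4258,0.3374,0.8963])),
"top":(np.array([[446.1,0,325],[0,446.1,238.6],[0,0,1]]),np.array([[0.0017,-0.9996,0.029],[-0.9978,-0.0036,-0.0655],[0.0656,-0.0288,-0.9974]]),np.array([-0.0171,0.576,1.0388]))}
def proj(c,X):
    K,R,t=CAM[c]; p=K@(R@np.asarray(X,float)+t); return p[:2]/p[2]
def onz(c,uv,z):
    K,R,t=CAM[c]; d=R.T@np.linalg.inv(K)@[uv[0],uv[1],1]; o=-R.T@t; return o+d*(z-o[2])/d[2]
def tri(a,b):
    P=[CAM[c][0]@np.c_[CAM[c][1],CAM[c][2]] for c in("top","side")]
    X=cv2.triangulatePoints(P[0],P[1],np.array(a,float).reshape(2,1),np.array(b,float).reshape(2,1))[:,0]; X=X[:3]/X[3]
    return X, [np.round(proj("top",X)-a,1),np.round(proj("side",X)-b,1)]
E
python3 - <<'E'
from h import *
from scipy.optimize import least_squares
print("button",tri((184,276.4),(196.6,209.6)))
print("pic",tri((342.5,214.5),(356.5,266)),onz("top",(342.5,214.5),.007),onz("side",(356.5,266),.007))
print("brush",onz("top",(290,321),.02),onz("top",(390,326),.02))
for p in [(257,192),(366,180),(376,260),(265,273)]: print("book",onz("top",p,.004).round(3))
print("tum",onz("top",(384,160),0), "vase",onz("top",(238,155),0))
T=[((55,88),(-1)),((255,58),0),((92,305),0)]
tc=lambda x,y:(420+x/4.4,195+y/4.4); sc=lambda x,y:(400+(x-396)/3.96,305+y/3.96)
obs=[("top",tc(55,88),(1,1)),("top",tc(92,303),(-1,1)),("side",sc(425,243),(-1,1)),("side",sc(642,362),(-1,-1)),("side",sc(755,172),(1,-1))]
def st(p,v):
    c,s=np.cos(p[2]),np.sin(p[2]); return np.array([p[0]+c*v[0]-s*v[1],p[1]+s*v[0]+c*v[1],v[2]])
def res(p): return np.concatenate([proj(c,st(p,(.0625*q[0],.055*q[1],.012)))-uv for c,uv,q in obs])
s=least_squares(res,[.55,-.3,0]); print("stand",s.x,s.fun.round(1))
p=s.x
for c in CAM: print(c,[proj(c,st(p,(a*.0625,b*.055,.012))).round(1).tolist() for a in(1,-1) for b in (1,-1)])
# handle: points base z=.053, end .133 ; unknown lens pos (stand frame)+ in-plane roll
def mag(q,z,y=0,x=0):
    # z axis in stand frame leaning 35deg to -x, roll q[3]about lens normal
    a=np.radians(35); zz=np.array([-np.sin(a),0,np.cos(a)]); yy=np.array([0,1,0]); xx=np.cross(yy,zz)
    z2=np.cos(q[3])*zz+np.sin(q[3])*yy; y2=np.cos(q[3])*yy-np.sin(q[3])*zz
    return st(p,np.array(q[:3])+z2*z+y2*y+xx*x)
ho=[("top",tc(232,210),.053),("top",tc(303,303),.133),("side",sc(612,132),.053)]
rr=lambda q: np.concatenate([proj(c,mag(q,z))-uv for c,uv,z in ho])
s=least_squares(rr,[0.02,0,.06,0]); print("mag",s.x,s.fun.round(1))
for z in(0,.053,.1,.133): print(z,mag(s.x,z).round(4),proj("top",mag(s.x,z)).round(1),proj("side",mag(s.x,z)).round(1))
E
```

```text
button (array([0.48787607, 0.30596597, 0.04471123]), [array([ 0.3, -0.5]), array([-0.4, -0. ])])
pic (array([ 0.63689513, -0.05958742,  0.01110334]), [array([ 0.8, -0.9]), array([-0.9,  0.1])]) [ 0.63517351 -0.05801712  0.007     ] [ 0.64158673 -0.05790805  0.007     ]
brush [0.38277998 0.0659183  0.02      ] [ 0.3707488  -0.16866857  0.02      ]
book [0.689 0.148 0.004]
book [ 0.72  -0.116  0.004]
book [ 0.526 -0.139  0.004]
book [0.494 0.127 0.004]
tum [ 0.77095806 -0.16054525  0.        ] vase [0.78014498 0.19578425 0.        ]
stand [ 0.5853842  -0.34002683  0.17480337] [-0.1 -1.2  1.2  1.1 -1.5 -0.5  0.2  0.4  0.7 -0.6]
side [[437.5, 321.2], [491.4, 347.8], [405.8, 365.9], [462.3, 396.8]]
top [[432.4, 213.8], [476.7, 206.2], [442.1, 264.9], [486.7, 257.1]]
mag [ 0.00842548 -0.00720545  0.04822222  0.05537162] [ 2.3 -0.6 -0.2 -1.4 -2.2  0.5]
0 [ 0.5949 -0.3457  0.0482] [466.9 230.2] [457.8 343.3]
0.053 [ 0.5645 -0.348   0.0916] [475.  242.2] [452.3 338.8]
0.1 [ 0.5376 -0.3502  0.13  ] [482.8 253.7] [447.  334.4]
0.133 [ 0.5186 -0.3517  0.157 ] [488.7 262.4] [443.  331.1]
```

```bash
cat >> h.py <<'E'
def to(tgt,yaw=None):
    s=telemetry.get_state(); R=Rn.from_quat(s["eef_rot"]); d=R.inv().apply(np.array(tgt)-s["tool_pos"])
    y=R.as_matrix()[:2,1]; 
    print("t",s["clock"],"tcp",np.round(s["tool_pos"],4),"tool-shift",d.round(4),"ydir deg from +y(ccw)",np.degrees(np.arctan2(-y[0],y[1])).round(2),"F",np.round(s["contact_force"],2))
E
python3 -m creep '[[255,-0.05,-0.022,0,-5],[255,-0.1,-0.044,0,-10],[255,-0.15,-0.066,0,-15],[255,-0.2,-0.088,0,-20],[255,-0.25,-0.11,0.03,-26.6],[255,-0.3,-0.132,0.08,-26.6],[255,-0.3,-0.132,0.13,-26.6],[255,-0.3,-0.132,0.13,-26.6]]' 20
python3 - <<'E'
from h import *
to((.488,.306,.0447))
p=imaging.snapshot("side"); cv2.imwrite("pics/side1.png",p["image"])
p=imaging.snapshot("wrist"); cv2.imwrite("pics/wrist1.png",p["image"])
s=telemetry.get_state();R=Rn.from_quat(s["eef_rot"])
for X in [(.488,.306,.0447)]:
    d=R.inv().apply(np.array(X)-s["tool_pos"]); H=p["hand_eye"]; c=H[:3,:3].T@(d-H[:3,3]); u=p["camera_matrix"]@c; print("expected px",u[:2]/u[2])
E
```

```text
clock: 2.2
tool_pos: [0.4871, 0.3037, 0.1053]
eef_rot: [0.001, 1.0, -0.003, -0.003]
contact_force: [-0.2, 0.4, 0.2]
opening: 0.114
t 2.2 tcp [0.4871 0.3037 0.1053] tool-shift [-0.0013  0.0026  0.0606] ydir deg from +y(ccw) -0.07 F [-0.23  0.38  0.18]
expected px [312.8316968  262.45767435]
```

View pics/wrist1.png

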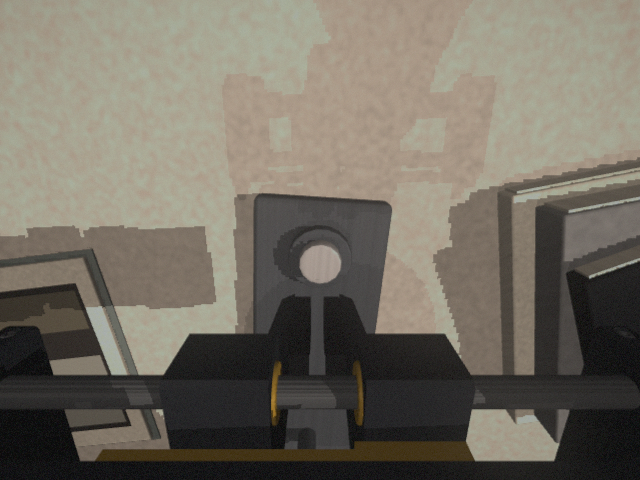

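View pics/side1.png

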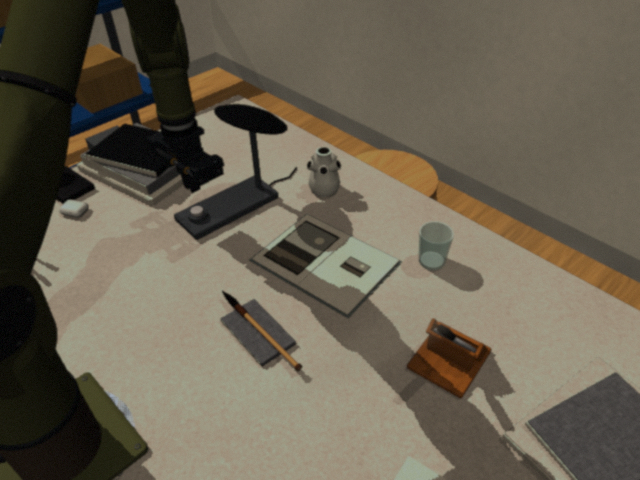

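```bash
python3 -m creep '[[255,-0.001,0.005,0.04,0],[255,-0.001,0.005,0.056,0],[255,-0.001,0.005,0.064,0],[255,-0.001,0.005,0.067,0],[255,-0.001,0.005,0.068,0]]'
python3 -c "
from h import *
to((.488,.308,.0447))"
```

```text
clock: 2.92
tool_pos: [0.4902, 0.3123, 0.0417]
eef_rot: [-0.0, 1.0, 0.001, 0.001]
contact_force: [0.2, 0.5, 2.0]
opening: 0.004
t 2.925 tcp [0.4902 0.3123 0.0417] tool-shift [ 0.0022 -0.0043 -0.003 ] ydir deg from +y(ccw) 0.03 F [0.24 0.47 2.  ]
```

```bash
python3 -m creep '[[255,0,0,0.002,0],[255,0,0,0.004,0],[255,0,0,0.004,0]]'
```

```text
clock: 3.3
tool_pos: [0.4902, 0.3123, 0.0371]
eef_rot: [-0.0, 1.0, 0.001, 0.0]
contact_force: [-0.5, 0.3, 5.0]
opening: 0.004
```

```bash
python3 -m creep '[[255,0,0,0.002,0],[255,0,0,0.003,0],[255,0,0,0.003,0]]'
```

```text
clock: 3.68
tool_pos: [0.4903, 0.3123, 0.0361]
eef_rot: [-0.0, 1.0, 0.0, 0.001]
contact_force: [-3.7, -1.1, 23.2]
opening: 0.007
```

```bash
python3 -m creep '[[255,0,0,-0.02,0],[255,0,0,-0.06,0],[255,0,0,-0.12,0],[100,0,-0.04,-0.16,0],[0,0,-0.09,-0.18,0],[0,0,-0.15,-0.2,0],[0,0,-0.21,-0.21,0],[0,0,-0.27,-0.22,0],[0,0,-0.33,-0.23,0],[0,0,-0.39,-0.24,0]]'
python3 -c "
from h import *
to((.525,-.35,.28))"
```

```text
clock: 4.92
tool_pos: [0.4893, -0.0807, 0.2737]
eef_rot: [0.0, 1.0, -0.0, -0.0]
contact_force: [0.8, -0.8, 0.3]
opening: 0.774
t 4.925 tcp [ 0.4893 -0.0807  0.2737] tool-shift [-0.0357 -0.2693 -0.0063] ydir deg from +y(ccw) -0.0 F [ 0.76 -0.84  0.31]
```

```bash
python3 -m creep '[[0,-0.007,-0.055,0,-2],[0,-0.014,-0.11,0,-4],[0,-0.021,-0.165,0,-6],[0,-0.028,-0.22,0,-8],[0,-0.036,-0.269,0,-10],[0,-0.036,-0.269,0,-10],[0,-0.036,-0.269,0,-10]]'
cat >> h.py <<'E'
def wpx(p,s,X):
    R=Rn.from_quat(s["eef_rot"]); H=p["hand_eye"]; c=H[:3,:3].T@(R.inv().apply(np.array(X)-s["tool_pos"])-H[:3,3]); u=p["camera_matrix"]@c; return (u[:2]/u[2])
E
python3 - <<'E'
from h import *
to((.5376,-.3502,.13))
s=telemetry.get_state()
p=imaging.snapshot("wrist"); im=np.clip(p["image"]*1.6,0,255).astype(np.uint8); cv2.imwrite("pics/wrist2.png",im)
for z,X in {0:(.5949,-.3457,.0482),.053:(.5645,-.348,.0916),.1:(.5376,-.3502,.13),.133:(.5186,-.3517,.157)}.items(): print(z,wpx(p,s,X))
import pickle; pickle.dump((s,p),open("w2.pkl","wb"))
E
```

```text
clock: 5.8
tool_pos: [0.5257, -0.3463, 0.273]
eef_rot: [-0.087, 0.996, 0.001, -0.001]
contact_force: [0.1, 1.5, 0.7]
opening: 1.0
t 5.8 tcp [ 0.5257 -0.3463  0.273 ] tool-shift [-0.0112 -0.0061  0.1429] ydir deg from +y(ccw) 10.04 F [0.1  1.55 0.7 ]
0 [306.78689839 267.20403496]
0.053 [308.30600448 256.05034985]
0.1 [309.89541013 243.03421451]
0.133 [311.40271365 231.21292421]
```

View pics/wrist2.png

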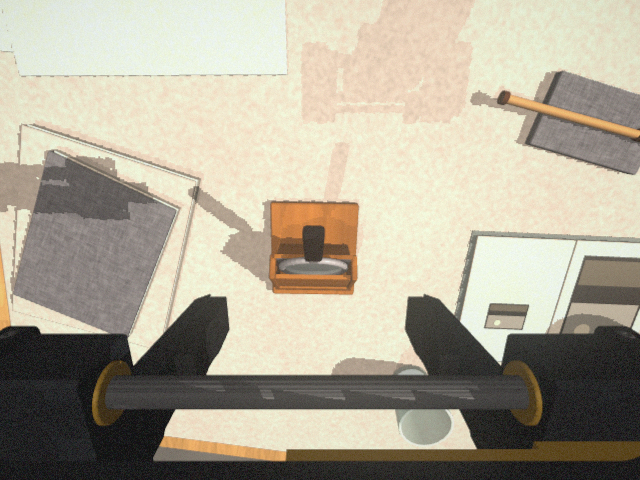

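Run:
```python
from h import *
import pickle
from scipy.optimize import least_squares
s,p=pickle.load(open("w2.pkl","rb"))
im=np.clip(p["image"][190:300,255:375]*2.0,0,255).astype(np.uint8); cv2.imwrite("pics/z3.png",cv2.resize(im,None,fx=6,fy=5.4,interpolation=cv2.INTER_CUBIC))
```

```text
(no output)
```

View pics/z3.png

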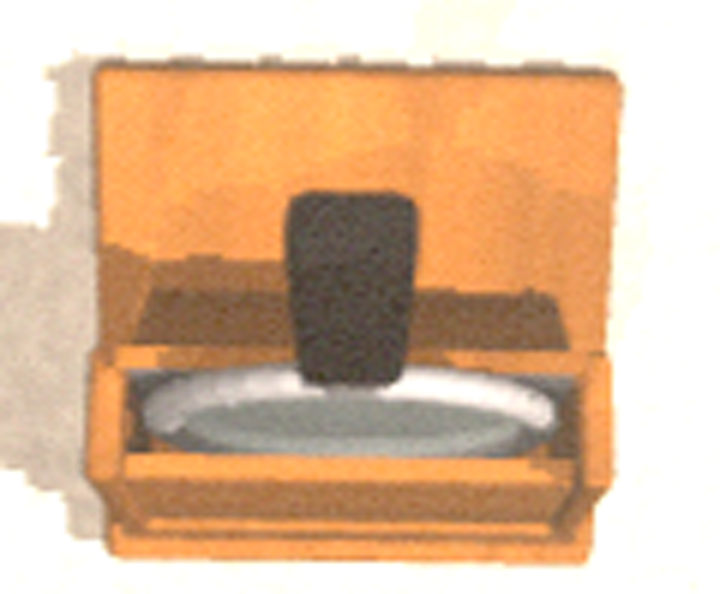

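Run:
```python
from h import *
import pickle
from scipy.optimize import least_squares
s,p=pickle.load(open("w2.pkl","rb"))
pr=lambda c,X: wpx(p,s,X) if c=="w" else proj(c,X)
tc=lambda x,y:(420+x/4.4,195+y/4.4); sc=lambda x,y:(400+(x-396)/3.96,305+y/3.96); wc=lambda x,y:(255+x/6,190+y/5.4)
F=[("w",wc(97,68),(-1,1-2)),("w",wc(622,75),(-1,1)),("w",wc(108,558),(1,-1)),("w",wc(592,562),(1,1)),("top",tc(55,88),(1,1)),("top",tc(92,303),(-1,1)),("side",sc(425,243),(-1,1)),("side",sc(642,362),(-1,-1)),("side",sc(755,172),(1,-1))]
def st(q,v):
    c,n=np.cos(q[2]),np.sin(q[2]); return np.array([q[0]+c*v[0]-n*v[1],q[1]+n*v[0]+c*v[1],v[2]])
a=np.radians(35); zz=np.array([-np.sin(a),0,np.cos(a)]); xx=np.array([np.cos(a),0,np.sin(a)])
M=[("w",wc(350,192),.133,-.006),("w",wc(352,385),.053,.006),("top",tc(298,308),.133,-.006),("top",tc(232,208),.053,.006)]
def mg(q,z,x=0): return st(q,np.array([q[3],q[4],q[5]])+zz*z+xx*x)
def res(q):
    A=[(pr(c,st(q,(.0625*f[0],.055*f[1],.012)))-uv) for c,uv,f in F]
    B=[(pr(c,mg(q,z,x))-uv) for c,uv,z,x in M]
    return np.concatenate(A+B)
r=least_squares(res,[.585,-.34,.175,.01,0,.05]); print(r.x.round(4)); print(r.fun.round(1))
T=mg(r.x,.1); print("grasp pt",T.round(4),"base",mg(r.x,.053).round(4),"end",mg(r.x,.133).round(4),"lens",mg(r.x,0).round(4))
R=Rn.from_quat(s["eef_rot"]); print("tool shift",R.inv().apply(T-s["tool_pos"]).round(4))
```

```text
[ 5.855e-01 -3.392e-01  1.655e-01  8.000e-03  4.000e-04  4.960e-02]
[-1.9 -0.4  0.2 -0.8 -0.4  0.7  0.5  0.6 -0.2 -1.4  0.6  0.9 -2.  -1.2
 -0.6  0.1  0.5 -0.6  0.3 -1.1 -0.   0.7  0.2  0.1  0.2 -1.9]
grasp pt [ 0.5367 -0.3469  0.1315] base [ 0.5633 -0.3425  0.093 ] end [ 0.518  -0.35    0.1586] lens [ 0.5933 -0.3375  0.0496]
tool shift [-0.0109 -0.0027  0.1414]
```

```bash
python3 -m creep '[[0,-0.011,-0.0025,0.05,0],[0,-0.011,-0.0025,0.1,0],[0,-0.011,-0.0025,0.13,0],[0,-0.011,-0.0025,0.15,0],[0,-0.011,-0.0025,0.15,0]]'
python3 - <<'E'
from h import *
to((.5367,-.3469,.1225))
p=imaging.snapshot("wrist"); cv2.imwrite("pics/wrist3.png",np.clip(p["image"]*1.8,0,255).astype(np.uint8))
p=imaging.snapshot("side"); cv2.imwrite("pics/side3.png",np.clip(cv2.resize(p["image"][200:440,330:650],None,fx=2.4,fy=2.4)*1.8,0,255).astype(np.uint8))
E
```

```text
clock: 6.48
tool_pos: [0.537, -0.3465, 0.1229]
eef_rot: [-0.088, 0.996, 0.001, -0.001]
contact_force: [-0.1, -0.3, 0.2]
opening: 1.001
t 6.475 tcp [ 0.537  -0.3465  0.1229] tool-shift [ 0.0004 -0.0003  0.0004] ydir deg from +y(ccw) 10.11 F [-0.14 -0.35  0.19]
```

View pics/wrist3.png

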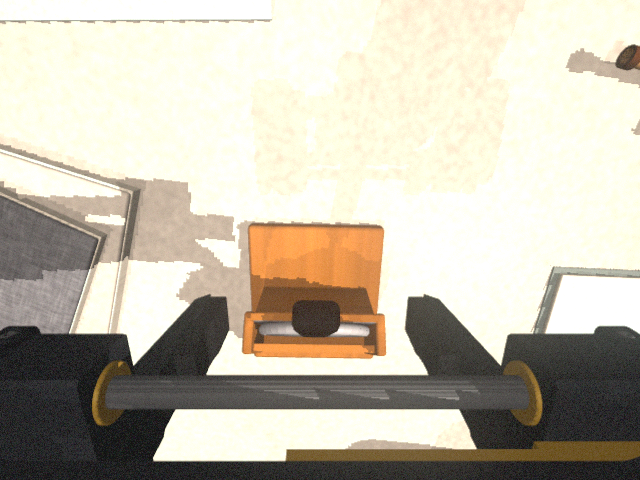

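View pics/side3.png

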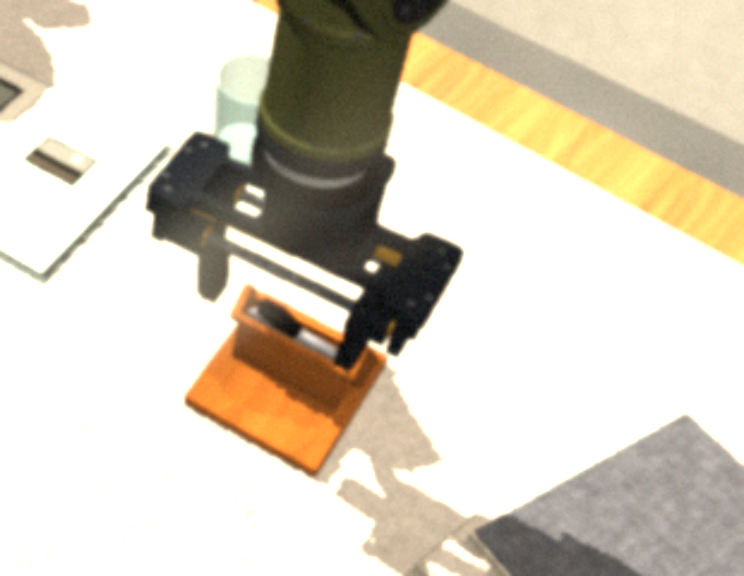

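```bash
python3 -m creep '[[255,0,0,0,0],[255,0,0,0,0],[255,0,0,0,0],[255,0,0,0,0],[255,0,0,0,0],[255,0,0,0,0],[255,0,0,0,0],[255,0,0,0,0],[255,0,0,0,0]]' 30
python3 - <<'E'
from h import *
to((.5367,-.3469,.1225))
E
```

```text
clock: 7.7
tool_pos: [0.5375, -0.3479, 0.1237]
eef_rot: [-0.087, 0.996, -0.0, 0.0]
contact_force: [0.1, 0.1, -0.9]
opening: 0.198
t 7.7 tcp [ 0.5375 -0.3479  0.1237] tool-shift [0.0006 0.0011 0.0012] ydir deg from +y(ccw) 10.01 F [ 0.13  0.1  -0.89]
```

```bash
python3 -m creep '[[255,0.006,0,-0.008,0],[255,0.0115,0,-0.0164,0],[255,0.0172,0,-0.0246,0],[255,0.023,0,-0.0328,0],[255,0.0287,0,-0.041,0],[255,0.0344,0,-0.049,0],[255,0.04,0,-0.0573,0],[255,0.046,0,-0.0655,0],[255,0.0488,0,-0.0697,0],[255,0.05,0,-0.09,0]]'
python3 - <<'E'
from h import *
to((.5367,-.3469,.1225))
for n in("wrist","side","top"):
  p=imaging.snapshot(n); cv2.imwrite(f"pics/{n}4.png",np.clip(p["image"]*1.6,0,255).astype(np.uint8))
E
```

```text
clock: 8.95
tool_pos: [0.4868, -0.3562, 0.213]
eef_rot: [-0.087, 0.996, 0.001, -0.001]
contact_force: [0.3, -0.5, -1.6]
opening: 0.205
t 8.95 tcp [ 0.4868 -0.3562  0.213 ] tool-shift [-0.051   0.0003  0.0903] ydir deg from +y(ccw) 10.02 F [ 0.28 -0.52 -1.56]
```

View pics/side4.png

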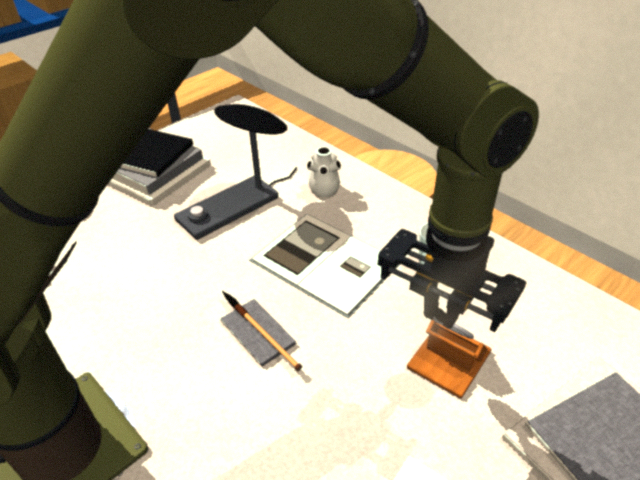

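View pics/wrist4.png

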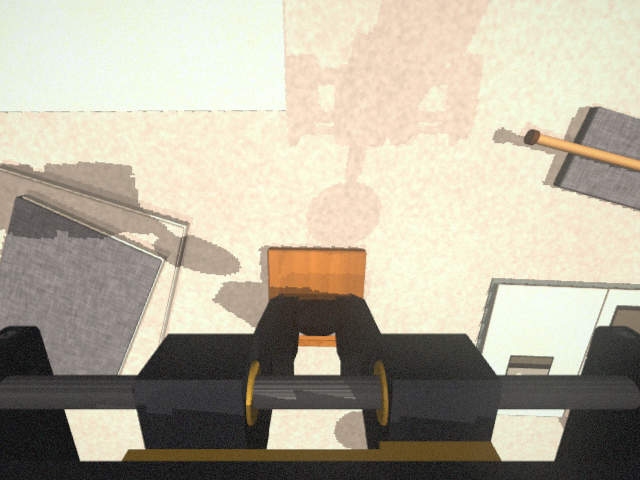

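Run:
```python
from h import *
to((.553,-.068,.155))
to((.553,-.068,.213))
```

```text
t 9.1 tcp [ 0.4887 -0.3567  0.2144] tool-shift [-0.1135  0.2732  0.0592] ydir deg from +y(ccw) 10.02 F [ 1.13  0.29 -1.82]
t 9.1 tcp [ 0.4887 -0.3567  0.2144] tool-shift [-0.1135  0.2731  0.0012] ydir deg from +y(ccw) 10.02 F [ 1.13  0.29 -1.82]
```

View pics/top4.png

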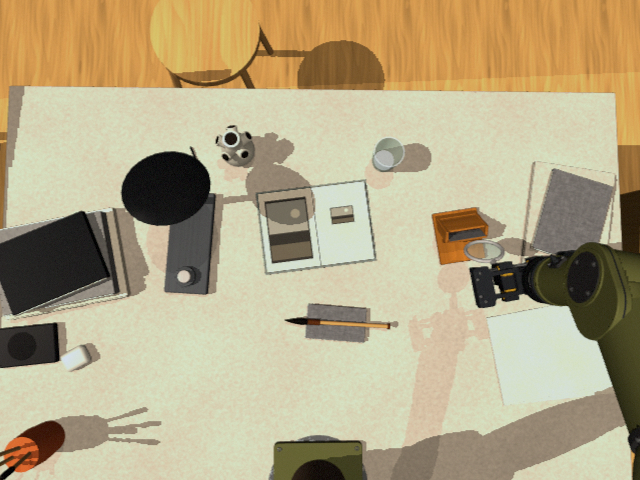

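```bash
python3 -m creep '[[255,-0.01,0.03,-0.02,1],[255,-0.03,0.075,-0.02,2],[255,-0.05,0.12,-0.02,3],[255,-0.07,0.165,-0.02,3],[255,-0.085,0.21,-0.02,3],[255,-0.1,0.25,0,3],[255,-0.113,0.273,0.02,3],[255,-0.113,0.273,0.04,3],[255,-0.113,0.273,0.059,3],[255,-0.113,0.273,0.059,3]]'
python3 - <<'E'
from h import *
to((.553,-.068,.1164))
for n in("side","top"):
  p=imaging.snapshot(n); cv2.imwrite(f"pics/{n}5.png",np.clip(p["image"]*1.6,0,255).astype(np.uint8))
E
```

```text
clock: 10.35
tool_pos: [0.5504, -0.0678, 0.1529]
eef_rot: [-0.062, 0.998, 0.0, -0.002]
contact_force: [0.2, -0.5, -2.2]
opening: 0.199
t 10.35 tcp [ 0.5504 -0.0678  0.1529] tool-shift [-0.0027 -0.0005  0.0364] ydir deg from +y(ccw) 7.06 F [ 0.2  -0.5  -2.19]
```

View pics/side5.png

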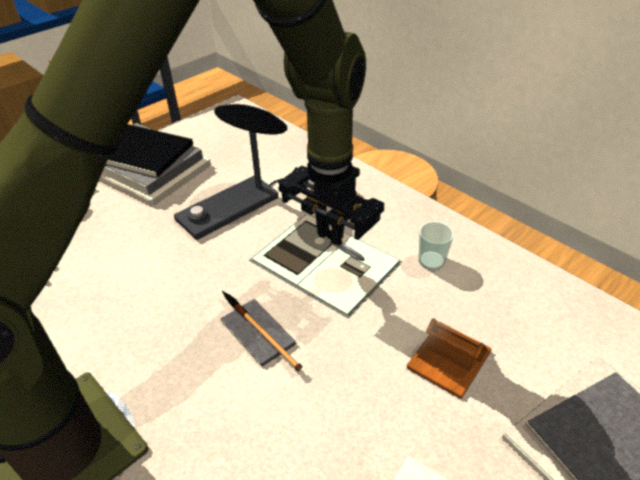

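View pics/top5.png

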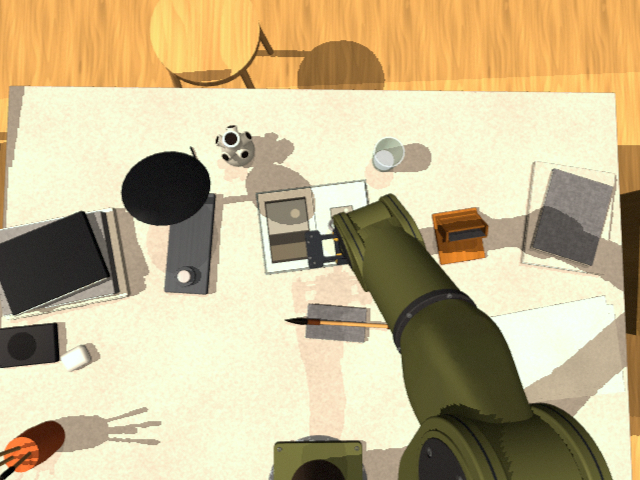

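```bash
python3 -m creep '[[255,-0.002,0,0.015,0],[255,-0.002,0,0.028,0],[255,-0.002,0,0.034,0],[255,-0.002,0,0.038,0],[255,-0.002,0,0.038,0]]'
python3 - <<'E'
from h import *
to((.553,-.068,.1164))
s=telemetry.get_state()
for n in ("side","wrist"):
  p=imaging.snapshot(n); cv2.imwrite(f"pics/{n}6.png",np.clip((cv2.resize(p["image"][140:320,240:480],None,fx=3,fy=3) if n=="side" else p["image"])*1.7,0,255).astype(np.uint8))
E
```

```text
clock: 11.08
tool_pos: [0.5538, -0.0677, 0.1165]
eef_rot: [-0.061, 0.998, 0.0, -0.0]
contact_force: [-1.4, -0.3, -2.2]
opening: 0.198
t 11.075 tcp [ 0.5538 -0.0677  0.1165] tool-shift [ 0.0009 -0.0002  0.0001] ydir deg from +y(ccw) 7.03 F [-1.44 -0.3  -2.22]
```

View pics/side6.png

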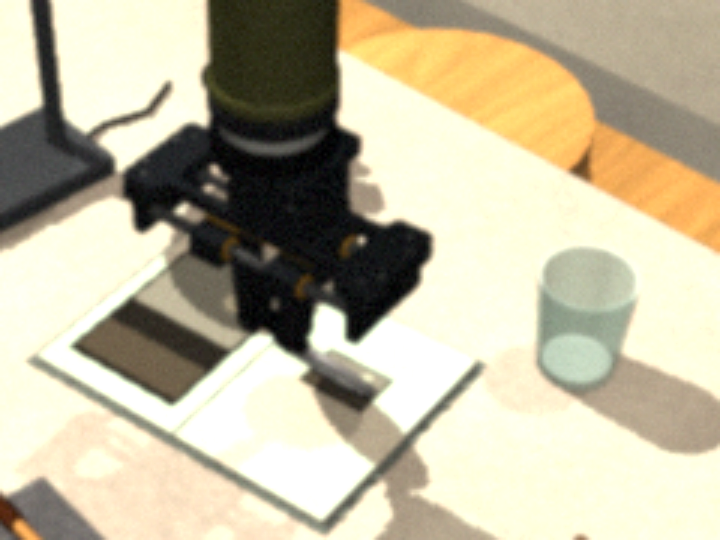

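```bash
python3 -m creep '[[255,0.01,0,0.008,0],[255,0.019,0,0.016,0],[255,0.028,0,0.025,0],[255,0.036,0,0.034,0],[255,0.036,0,0.034,0]]'
python3 - <<'E'
from h import *
to((.494,-.075,.003))
p=imaging.snapshot("side"); cv2.imwrite("pics/side7.png",np.clip(cv2.resize(p["image"][140:320,240:480],None,fx=3,fy=3)*1.7,0,255).astype(np.uint8))
p=imaging.snapshot("top"); cv2.imwrite("pics/top7.png",np.clip(cv2.resize(p["image"][150:350,240:500],None,fx=3,fy=3)*1.7,0,255).astype(np.uint8))
E
```

```text
clock: 11.8
tool_pos: [0.5177, -0.0724, 0.0831]
eef_rot: [-0.061, 0.998, -0.0, -0.0]
contact_force: [-2.6, -0.1, 3.9]
opening: 0.202
t 11.8 tcp [ 0.5177 -0.0724  0.0831] tool-shift [0.0238 0.0003 0.0801] ydir deg from +y(ccw) 7.03 F [-2.61 -0.15  3.89]
```

View pics/side7.png

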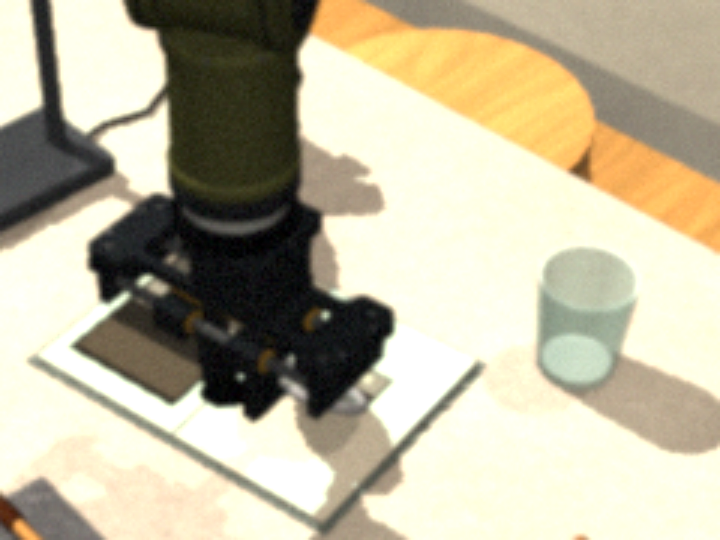

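View pics/top7.png

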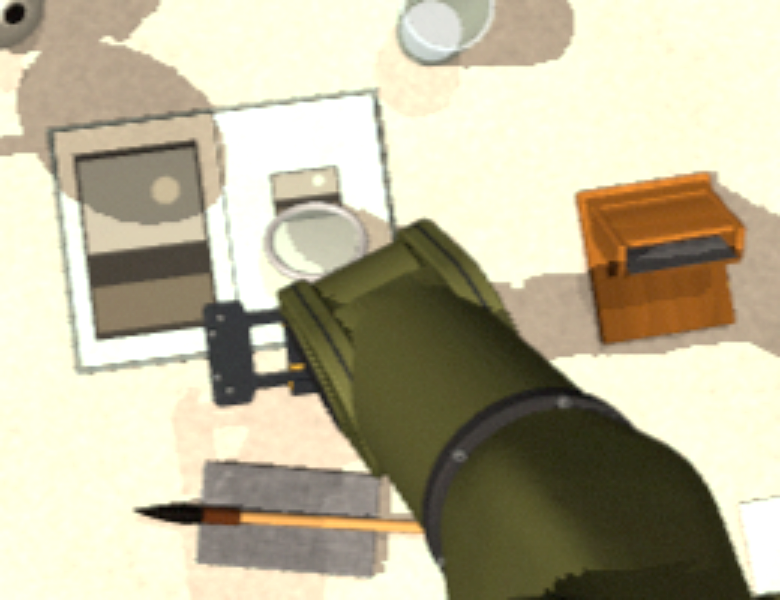

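```bash
python3 -m creep '[[255,0.01,0,0.015,0],[255,0.0175,0,0.03,0],[255,0.023,0,0.046,0],[255,0.026,0,0.06,0],[255,0.026,0,0.06,0]]'
python3 - <<'E'
from h import *
to((.494,-.075,.003))
p=imaging.snapshot("top"); cv2.imwrite("pics/top8.png",np.clip(cv2.resize(p["image"][150:350,240:500],None,fx=3,fy=3)*1.7,0,255).astype(np.uint8))
E
```

```text
clock: 12.52
tool_pos: [0.4928, -0.0752, 0.0224]
eef_rot: [-0.061, 0.998, -0.0, -0.0]
contact_force: [-1.6, -0.2, -0.4]
opening: 0.203
t 12.525 tcp [ 0.4928 -0.0752  0.0224] tool-shift [-0.0012  0.0001  0.0194] ydir deg from +y(ccw) 7.03 F [-1.56 -0.2  -0.39]
```

View pics/top8.png

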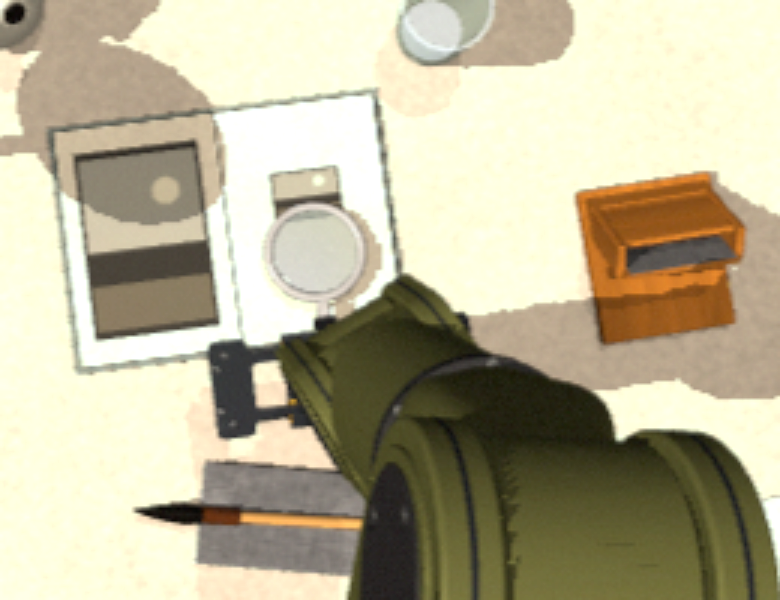

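```bash
python3 -m creep '[[255,0,0,0.007,0],[255,0.001,0,0.013,0],[255,0.001,0,0.017,0],[255,0.001,0,0.017,0]]'
python3 - <<'E'
from h import *
to((.494,-.075,.003))
E
```

```text
clock: 13.08
tool_pos: [0.4919, -0.0753, 0.0055]
eef_rot: [-0.061, 0.998, 0.0, 0.0]
contact_force: [0.5, -0.6, 1.5]
opening: 0.2
t 13.075 tcp [ 0.4919 -0.0753  0.0055] tool-shift [-0.0021  0.0001  0.0025] ydir deg from +y(ccw) 7.04 F [ 0.51 -0.62  1.49]
```

Go slightly lower, then clamp hard and lift a little for a check.

```bash
python3 -m creep '[[255,0,0,0.002,0],[255,0,0,0.003,0],[255,0,0,0.003,0]]'
python3 -m creep '[[255,0,0,0,0],[255,0,0,0,0],[255,0,0,0,0]]' 60
python3 -m creep '[[255,0,0,-0.01,0],[255,0,0,-0.03,0],[255,0,0,-0.055,0],[255,0,0,-0.08,0],[255,0,0,-0.08,0],[255,0,0,-0.08,0]]'
python3 - <<'E'
from h import *
to((.494,-.075,.08))
for n in("side","top"):
  p=imaging.snapshot(n); print(n,[(np.round(d["location"],1),d["score"]) for d in imaging.place_of(p,"magnifier")[:2]])
  y,x=(150,240) if n=="top" else (140,240)
  cv2.imwrite(f"pics/{n}9.png",np.clip(cv2.resize(p["image"][y:y+200,x:x+260],None,fx=3,fy=3)*1.7,0,255).astype(np.uint8))
E
```

```text
clock: 13.45
tool_pos: [0.4917, -0.0755, 0.0034]
eef_rot: [-0.061, 0.998, -0.0, 0.001]
contact_force: [-0.9, 0.5, 9.8]
opening: 0.198
clock: 13.82
tool_pos: [0.4917, -0.0754, 0.0035]
eef_rot: [-0.061, 0.998, -0.0, 0.001]
contact_force: [-0.9, -0.2, 9.2]
opening: 0.199
clock: 14.58
tool_pos: [0.4908, -0.0756, 0.0821]
eef_rot: [-0.061, 0.998, 0.0, -0.001]
contact_force: [0.5, 0.3, -1.5]
opening: 0.196
t 14.575 tcp [ 0.4908 -0.0756  0.0821] tool-shift [-0.0033  0.0002  0.0021] ydir deg from +y(ccw) 7.02 F [ 0.45  0.33 -1.46]
side [(array([251.2, 338. ]), 0.7)]
top [(array([232.6, 350.7]), 0.96)]
```

View pics/top9.png

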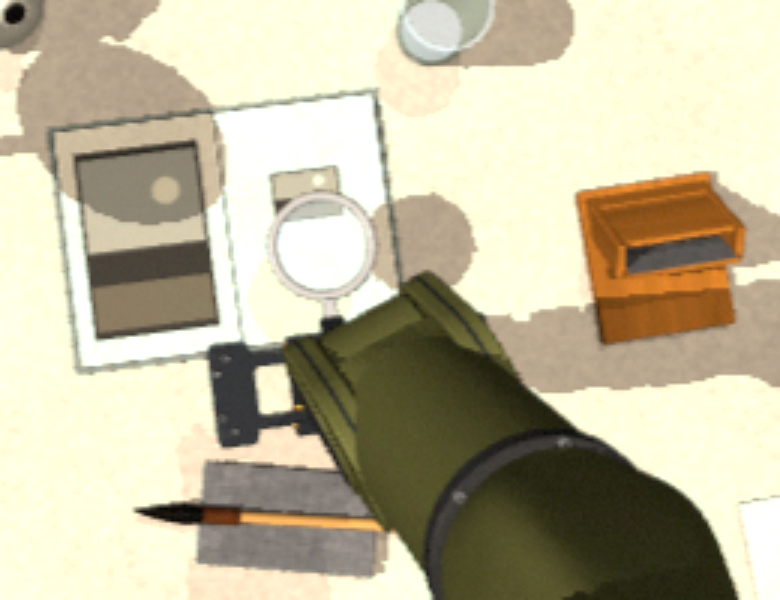

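View pics/side9.png

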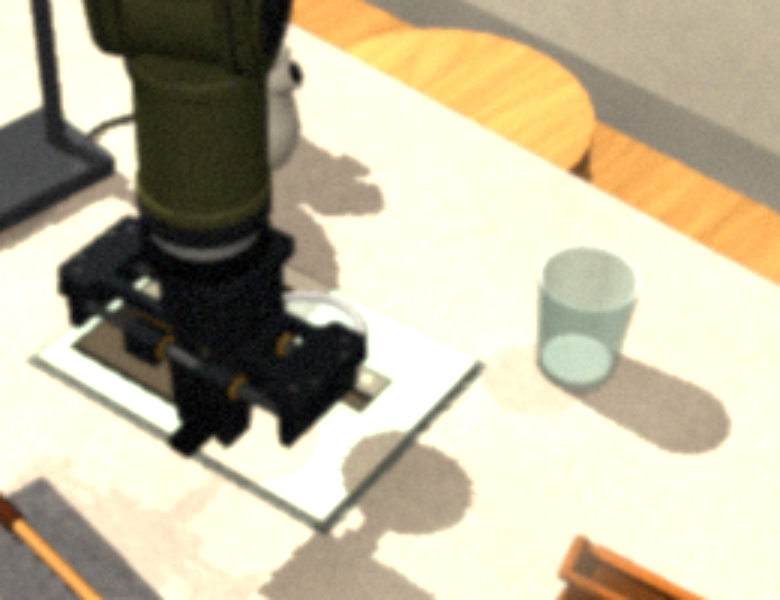

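Run:
```python
from h import *
im=cv2.imread("pics/top9.png")
for uv in[(347.7,231.7),(350.7,232.6)]: print(onz("top",uv,.09).round(4))
R=Rn.from_quat(telemetry.get_state()["eef_rot"]).as_matrix(); t=np.array([.4908,-.0756,.0])
for zz in(.095,.1,.105): print("expected lens", (t-R[:,0]*zz).round(4))
c=(imaging.snapshot("top"))
for n in("picture","magnifier"): print(n,[(np.round(d["location"],1),d["score"]) for d in imaging.place_of(c,n)[:2]])
d=imaging.trace(c,"magnifier")[0]; m=d["pixels"].astype(np.uint8); print(d["rect"])
```

```text
[ 0.5869 -0.0639  0.09  ]
[ 0.5849 -0.0705  0.09  ]
expected lens [ 5.851e-01 -6.390e-02 -2.000e-04]
expected lens [ 5.90e-01 -6.33e-02 -2.00e-04]
expected lens [ 5.95e-01 -6.27e-02 -2.00e-04]
picture [(array([214.4, 340.6]), 0.57)]
magnifier [(array([231.7, 347.2]), 0.61), (array([163.3, 383.4]), 0.43)]
[330.2, 216.3, 363.7, 258.5]
```

```bash
python3 -m creep '[[255,-0.012,0,0,0],[255,-0.025,0,0,0],[255,-0.038,-0.001,0,0],[255,-0.05,-0.001,0,0],[255,-0.05,-0.001,0,0],[255,-0.05,-0.001,0,0],[255,-0.05,-0.001,0,0]]'
python3 - <<'E'
from h import *
to((.54,-.07,.083))
for n in("side","top","wrist"):
  p=imaging.snapshot(n); print(n,[(k,[(np.round(d["location"],1),round(d["score"],2)) for d in imaging.place_of(p,k)[:2]]) for k in("magnifier","picture","vase","tumbler","brush")])
  y,x=(150,240) if n=="top" else (140,240)
  cv2.imwrite(f"pics/{n}10.png",np.clip((p["image"] if n=="wrist" else cv2.resize(p["image"][y:y+200,x:x+260],None,fx=3,fy=3))*1.7,0,255).astype(np.uint8))
E
```

```text
clock: 15.85
tool_pos: [0.5405, -0.0704, 0.0826]
eef_rot: [-0.061, 0.998, -0.0, -0.0]
contact_force: [0.1, 0.3, -2.3]
opening: 0.195
t 15.85 tcp [ 0.5405 -0.0704  0.0826] tool-shift [ 0.0004  0.0005 -0.0004] ydir deg from +y(ccw) 7.03 F [ 0.06  0.33 -2.28]
side [('magnifier', [(array([236.6, 353.7]), 0.6), (array([261.7, 431. ]), 0.47)]), ('picture', [(array([266.9, 353. ]), 0.91)]), ('vase', []), ('tumbler', [(array([260.9, 431.4]), 0.78)]), ('brush', [(array([330.8, 263.2]), 0.86)])]
top [('magnifier', [(array([210.9, 345.3]), 0.63), (array([234.8, 460.4]), 0.33)]), ('picture', [(array([215.7, 342.5]), 0.74)]), ('vase', [(array([153.5, 237.8]), 0.82)]), ('tumbler', [(array([161.1, 384.6]), 0.84)]), ('brush', [(array([325.2, 340.3]), 0.7)])]
wrist [('magnifier', []), ('picture', []), ('vase', []), ('tumbler', []), ('brush', [])]
```

View pics/top10.png

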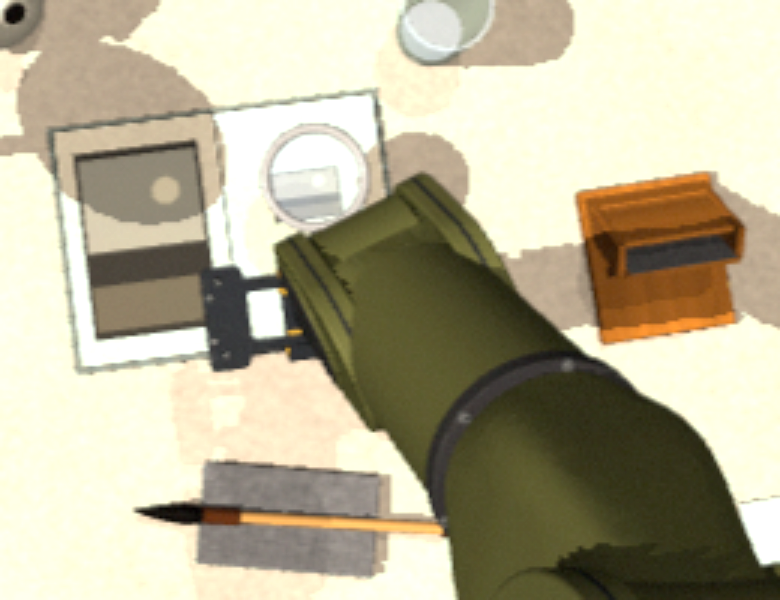

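View pics/side10.png

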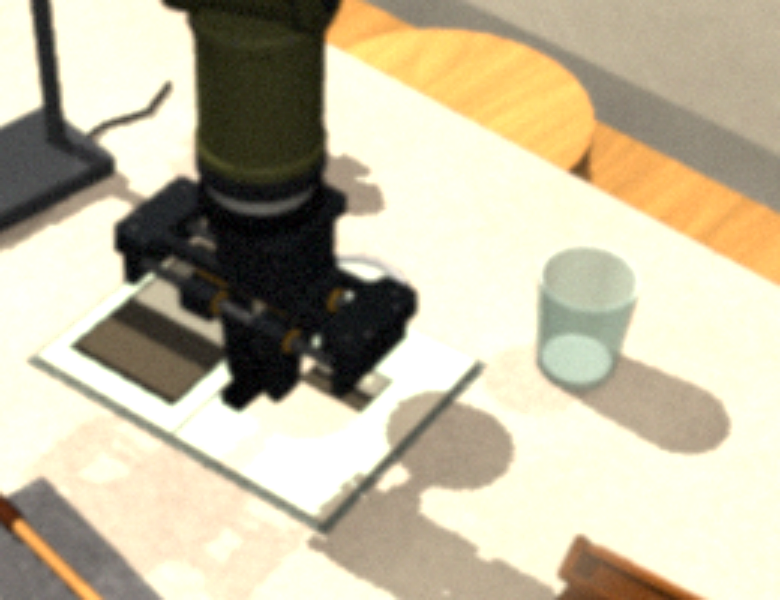

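View pics/wrist10.png

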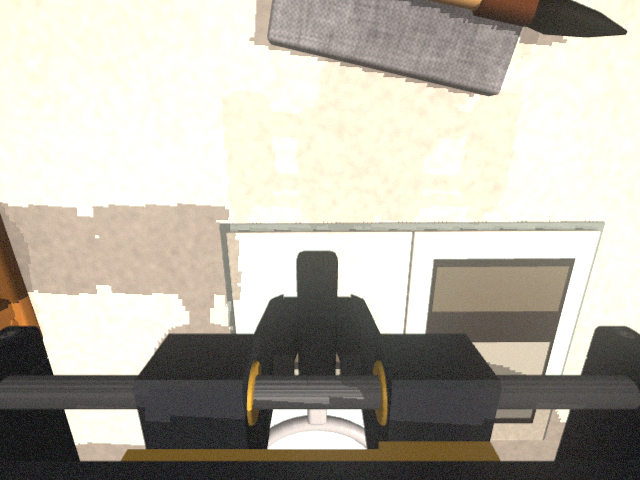

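Run:
```python
from h import *
s=telemetry.get_state(); p=imaging.snapshot("wrist")
import pickle; pickle.dump((s,p),open("w11.pkl","wb"))
g=lambda im:np.clip(im*2.5,0,255).astype(np.uint8)
cv2.imwrite("pics/z4.png",g(cv2.resize(p["image"][240:460,250:390],None,fx=2.7,fy=2.7,interpolation=cv2.INTER_CUBIC)))
t=imaging.snapshot("top"); cv2.imwrite("pics/z5.png",np.clip(cv2.resize(t["image"][180:240,315:375],None,fx=9,fy=9,interpolation=cv2.INTER_CUBIC)*1.3,0,255).astype(np.uint8))
print(s["clock"],proj("top",(.6365,-.058,.09)),proj("top",(.6365,-.058,.007)))
```

```text
16.75 [345.03323864 209.47940578] [342.49223318 213.97694517]
```

View pics/z4.png

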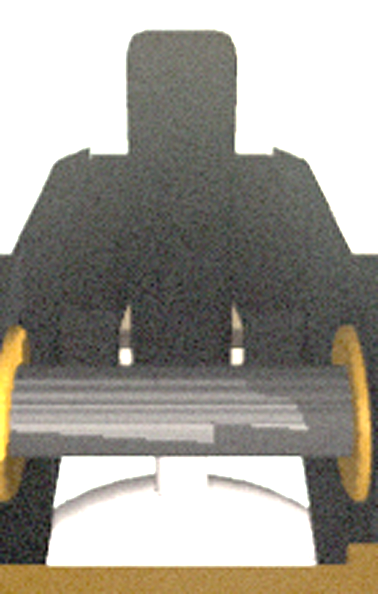

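View pics/z5.png

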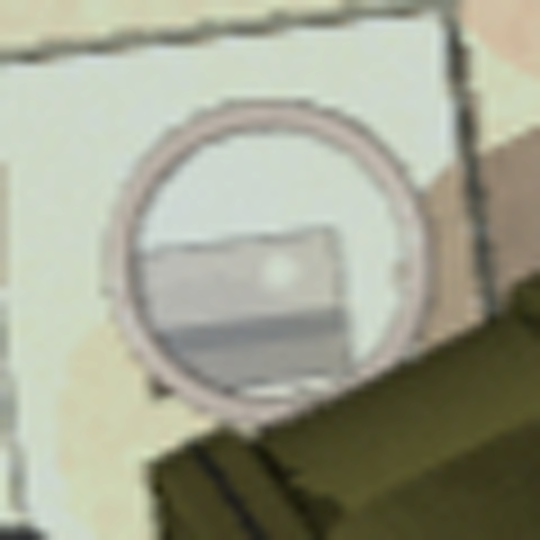

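Run:
```python
from h import *
import pickle
s,p=pickle.load(open("w11.pkl","rb"))
R=Rn.from_quat(s["eef_rot"]).as_matrix(); fwd=-R[:,0]; fwd[2]=0; fwd/=np.linalg.norm(fwd); up=np.array([0,0,1.]); lat=np.cross(up,fwd)
G=s["tool_pos"]+up*.009
a=np.linspace(0,2*np.pi,200)
for deg in(-12,-8,-4,0,4,8,12):   # + = lens up
    f=np.cos(np.radians(deg))*fwd+np.sin(np.radians(deg))*up; n=np.cross(f,lat); n=n if n[2]>0 else -n
    for L in(.098,):
        C=G+f*L
        P=np.array([proj("top",C+.041*(np.cos(t)*f+np.sin(t)*lat)+n*.0) for t in a]); P=(P-[315,180])*9
        tip=wpx(p,s,G-f*(.133-L)-n*.006); tipu=wpx(p,s,G-f*(.133-L)+n*.006); rim=wpx(p,s,C-f*.041+n*.005)
        (cx,cy),(w,h),an=cv2.fitEllipse(P.astype(np.float32))
        print(deg,L,"C",C.round(3),"ell c",round(cx),round(cy),"ext",P.min(0).round(),P.max(0).round(),"ratio",round(w/h,3),"tip",tip.round(1),tipu.round(1),"rim",rim.round(1))
```

```text
-12 0.098 C [ 0.636 -0.059  0.071] ell c 267 278 ext [104. 124.] [430. 432.] ratio 0.945 tip [316.2 251.6] [316.2 267.4] rim [316.2 406.9]
-8 0.098 C [ 0.637 -0.058  0.078] ell c 268 269 ext [105. 111.] [432. 427.] ratio 0.965 tip [316.2 249.6] [316.2 263.3] rim [316.2 413.3]
-4 0.098 C [ 0.638 -0.058  0.085] ell c 270 262 ext [105. 100.] [435. 424.] ratio 0.98 tip [316.3 248.1] [316.2 259.6] rim [316.2 419.5]
0 0.098 C [ 0.638 -0.058  0.092] ell c 272 257 ext [106.  92.] [438. 422.] ratio 0.992 tip [316.3 247. ] [316.2 256.4] rim [316.2 425.5]
4 0.098 C [ 0.638 -0.058  0.099] ell c 274 254 ext [107.  87.] [441. 421.] ratio 0.997 tip [316.3 246.4] [316.2 253.6] rim [316.2 431.4]
8 0.098 C [ 0.637 -0.058  0.105] ell c 276 253 ext [108.  84.] [444. 422.] ratio 0.994 tip [316.3 246.1] [316.2 251.3] rim [316.1 437. ]
12 0.098 C [ 0.636 -0.059  0.112] ell c 279 253 ext [110.  84.] [448. 423.] ratio 0.989 tip [316.3 246.2] [316.2 249.4] rim [316.1 442.4]
```

Run:
```python
from h import *
import pickle
from scipy.optimize import least_squares
s,p=pickle.load(open("w11.pkl","rb"))
R=Rn.from_quat(s["eef_rot"]).as_matrix(); fwd=-R[:,0]; fwd[2]=0; fwd/=np.linalg.norm(fwd); up=np.array([0,0,1.]); lat=np.cross(up,fwd)
a=np.linspace(0,2*np.pi,400)
def m(q):
    ph,L,h,bx,by=q; f=np.cos(ph)*fwd+np.sin(ph)*up; n=np.cross(f,lat); n=n if n[2]>0 else -n
    G=s["tool_pos"]+up*h; C=G+f*L
    P=np.array([proj("top",C+.041*(np.cos(t)*f+np.sin(t)*lat)+n*0) for t in a]); P=(P-[315,180])*9
    e=np.r_[P.min(0)[0]-108,P.min(0)[1]-100,P.max(0)[0]-432,P.max(0)[1]-425]/9-np.r_[bx,by,bx,by]
    tip=wpx(p,s,G-f*(.133-L)-n*.006)[1]-251; rim=wpx(p,s,C-f*.041+n*.005)[1]-416
    l=wpx(p,s,G-f*(.131-L)+n*.006+lat*.009)[0]-wpx(p,s,G-f*(.131-L)+n*.006-lat*.009)[0]
    return np.r_[e,tip/2,rim/2,(abs(l)-40.7)/2,(h-.009)/.002,bx,by],C
z=least_squares(lambda q:m(q)[0],[0,.098,.009,0,0]); print(np.degrees(z.x[0]),z.x.round(4),z.fun.round(2),m(z.x)[1])
J=np.linalg.inv(z.jac.T@z.jac); print("sd deg",np.degrees(np.sqrt(J[0,0])))
q=imaging.snapshot("wrist")["image"]; o=p["image"]
for im in(o,q,(cv2.imread("pics/wrist10.png")/1.7).astype(np.uint8)):
    print(im[405:428,285:300].mean((1,2)).round()[:], im[246:260,310:324].mean((1,2)).round())
```

```text
-6.099573148523764 [-0.1065  0.0994  0.0078 -0.1482 -0.1258] [-0.3   0.23  0.15 -0.35 -0.07  0.15  1.39 -0.59 -0.15 -0.13] [ 0.63923546 -0.0581951   0.07996184]
sd deg 1.5498152043398996
[ 47.  47.  46.  42. 124. 162. 168. 169. 168. 168. 168. 155. 128. 103.
  84.  71.  74.  83.  92. 102. 112. 120. 126.] [173. 172. 173. 173. 121.  65.  48.  47.  48.  48.  48.  48.  47.  48.]
[ 47.  47.  45.  42. 124. 162. 168. 168. 168. 168. 168. 156. 127. 103.
  84.  70.  75.  82.  91. 102. 112. 120. 125.] [172. 172. 172. 172. 121.  65.  47.  48.  47.  48.  48.  47.  47.  48.]
[ 46.  46.  45.  41. 123. 150. 150. 150. 150. 150. 150. 142. 119.  98.
  82.  71.  74.  82.  90. 101. 111. 119. 124.] [150. 150. 150. 150. 121.  64.  47.  46.  47.  46.  48.  47.  47.  46.]
```

```bash
python3 -c "
from h import *
to((.54,-.07,.083))
print(r.finish_job())"
```

```text
t 16.9 tcp [ 0.5411 -0.0703  0.0827] tool-shift [ 0.0011  0.0004 -0.0003] ydir deg from +y(ccw) 7.03 F [ 0.33  0.33 -1.12]
the job is handed in; nothing more can be done
None
```

I handed the job in at 16.9 s with the magnifier held over the small picture. The system reports no verdict, so these are my own checks.

- **Lamp button:** I pressed it until it bottomed out, about 23 N with the fingertip some 6 mm below first contact, then released it. I judged it back up only by eye in later camera pictures.
- **Magnifier:** I drew it out of the stand along its slant. The tool cannot tilt, so I levelled the magnifier by lowering the lens edge onto the page. That turned the handle in the pads; I then clamped at 60 N, lifted it and moved it over the picture.
- **Final position:** the lens centre came out about 3 mm from the picture centre, and about 73 to 85 mm above the page. The range comes from two estimates: one fitted to the images, one assuming the lens is level.
- **Level:** not perfect. The fit gives about 6 degrees with the lens end down (uncertainty about 1.5 degrees), while the top view alone suggests about 4. Both are inside the 12-degree limit, and repeated wrist pictures showed no creep.
- **Vase, tumbler and brush:** in the last top view all three were within about 2 px (roughly 5 mm) of where they started. The network missed the vase in the last side view.

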